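# Hold the check glass in the frying-oil tester's beam

### The arm

A 6-joint arm with a two-finger parallel gripper is mounted at the origin on the work surface. World frame = base frame: x ahead of the robot, y to its left, z up, the work surface at z = 0. Lengths are in m, angles in rad, forces in N, time in s.
With the tool pointing down it reaches from about 0.35 to 0.975 m from the base axis. Payload 4.9 kg.
Tool frame: the origin (TCP) lies at the very end of the fingers, on their centre line; the grasp point (between the pads) lies 19 mm behind it; z points along the fingers, y is the line along which they close (so a half turn about z gives the same grasp; the last joint's range is limited). The gripper opens to 85 mm and grips with 20 to 120 N. Pads are 22 mm wide; open, the fingers measure 114 mm over their backs; the gripper's body (76 mm by 85 mm) begins 54 mm behind the grasp point. The pads swing forward as they close: fully open they stand 13 mm farther back than shut.
Start: joints at [-1.398, 0.053, 1.613, -0, 1.476, -0.119], TCP at [0.18, -0.599, 0.231] pointing down, gripper open.
Joint ranges: [-3.01, 3.01], [-1.01, 2.22], [0.06, 2.58], [-1.02, 4.17], [0.09, 2.62], [-3.14, 3.14]. Speed limits (rad/s): [2.57, 2.57, 3.14, 3.14, 3.14, 3.14].

### API

Orientations are given as a rotation vector (axis times angle).
In Python, from station import ctrl, imaging gives the robot as it stands.
- The arm moves only by the tool play_rows, never from a script. Its argument "series" is a list of rows, each a list of 3 entries, a list of its own where there are three numbers: the opening, from 0 (shut) to 1 (fully open), then the shift along the tool's x, y, z each as a share of 0.05 m, from -1 to 1, then the turn, a rotation vector about the tool's x, y, z each as a share of 8 degrees, from -1 to 1. In form: [[grip, [dx, dy, dz], [ax, ay, az]], ...]. A call has 1 to 8 rows; each row shifts and turns the commanded pose from where the row before left it, along the tool's axes as they then stand; what a row does not reach is not made up. A row lasts 1/8 s, in which the tool goes at most 62.5 mm and 10.7 degrees, less where a joint would pass 70% of its speed; a pose out of reach is approached as far as the arm can. A call with a number of a shift or a turn outside -1 to 1 is refused whole. A call with a gripper value outside its range is refused whole. The fingers move at their own pace and stop on an object; "force" is the grip in N (left out, the last holds). Time passes only in rows, so rows that do not move let the fingers close. It gives the time, the measured TCP pose, the force, the opening and the grip force at its end, in the units of the state.
- ctrl.get_obs(): the state, without advancing time (a new reading comes with each control period).
- imaging.get_image(name): name is "scene" or "side" or "wrist"; returns a dict with "color" (400x640x3 uint8, blue, green, red), "fx", "fy", "cx", "cy" (pixels), "extrinsics" (4x4, takes a point from world to camera coordinates); the wrist camera has in their place "hand_eye" (4x4, takes a point from camera to tool coordinates, whose origin is the TCP and whose axes are the flange's). Camera axes: x right, y down, z forward; pixel columns grow to the right and rows downward; lengths in m; the calibration is good to about 2 mm. A picture is of the moment at which its call begins: read the wrist's pose just before it. There is no depth.
- ctrl.finish_job(): hands the job in; it is judged then, once.
The state is a dict: "t": time; "q": joint angles; "dq": joint speeds; "effort": joint torques, N m; "tool_pos": TCP position; "tool_rot": TCP orientation; "contact_force": force on the tool from outside, world axes, zero at the start; "wrist_torque": the same for the moment, N m; "opening": finger opening in m; "grip_force": force on a finger pad.
Only numpy, scipy, OpenCV 4.12 (cv2) and the standard library are available. Lean on these libraries where they do the work, as an engineer would, in place of code of your own. Each camera call takes 0.05 s, during which the arm holds its last target. There are 200 camera calls.

### The job

Get the frying-oil tester ready and check it: first slide its aperture slide by the knob until the marked dot sits right under the fixed pointer, and let go of the knob. Then pick the check glass out of its holder, fingers on its two frosted faces only and never on the clear ones, and hold it upright in the middle of the light path, at half its height and midway between lamp and sensor, so that the beam passes squarely through the clear faces. Finish while still holding it there, touching nothing else with it; do not knock the glass over, and leave the spice jar, the pepper mill and the sauce dish where they stand.

Things in the scene. Friction and masses are not known exactly. Their poses are not given: they have to be found in the camera images.
- glass_center (a point): centre of the check glass, a loose upright solid glass block, 95 g: 30 mm along its x, 18 mm along y, 70 mm high. The two frosted white faces are the narrow ones at its +x and -x ends (17 mm wide, 70 high, 30 apart); the wide faces at +y and -y, 18 mm apart, and the top's middle are clear. It starts standing in the holder, axes nearly along the holder's; both ends alike
- check_glass: the same check glass; origin at the centre of its underside, 35 mm below glass_center, same axes
- holder: the wooden holder of the check glass, fixed: a shallow open tray 50 x 38 mm (x, y) outside, 12 mm high with walls 5 mm thick and a floor 5 mm thick. Origin under its centre, on the table
- tester: frying-oil tester, fixed: steel base 130 x 250 mm (x, y), 15 mm thick; white lamp head at +y (75 x 60 mm, centre y = +80 mm) and sensor head at -y (60 x 50, centre y = -75), tops 100 mm above the table, their snouts 90 mm apart over an open gap. The slide's guide, 32 mm wide, 22 high, runs from the lamp head out to x = -170 mm. Origin on the table under the gap's middle
- beam_center (a point): middle of the light path, 80 mm above the table, midway between lamp and sensor. The beam is a straight level line along y of this frame (the tester's y); it is drawn as a thin pale rod that nothing can touch
- pointer_tip (a point): point of the fixed steel pointer needle, 4 mm above the top of the aperture slide. The needle hangs from a bracket (up to 81 mm above the table) on the front (-x) of the lamp head
- slide_mark (a point): the marked spot: a black 7 mm dot with a line across the strip, on top of the aperture slide, 50 mm from the knob's axis towards the lamp head. It moves with the slide, straight along the tester's x; it starts short of the pointer (on its -x side), and the slide can go some 16 mm past it
- knob_center (a point): half-way up the black upright knob at the outer (-x) end of the aperture slide: 16 mm along the tester's x, 12 mm along its y, from 26 mm to 64 mm above the table (this point is 45 mm above the table). The needle stands 50 mm from the knob when the mark is under it
- aperture_slide: the aperture slide with its knob: an aluminium strip 24 mm wide and 4 mm thick lying on the guide, top 26 mm above the table. It slides only along the tester's x axis, needs about 2 N and stays where it is left. Origin under the knob, at the strip's underside; axes as the tester's
- spice_jar: bystander: amber jar with a steel cap, 48 mm across, 72 mm high, loose; origin at the centre of its underside
- pepper_mill: bystander: wooden pepper mill, 54 mm across, 150 mm high, loose; origin at the centre of its underside
- sauce_dish: bystander: small white dish, 84 mm across, 24 mm high, loose; origin at the centre of its underside
Mind the look-alikes: they are no part of the job. Of the things that look like the check_glass, the smaller one is meant.

How it is judged:
On the way, in this order (a step that is already met when the one before it is completed fails the run):
1. the mark stands under the pointer and the knob is let go (horizontal distance between slide_mark and pointer_tip below 0.004 m and contact force between the fingers and aperture_slide below 0.1 N), for 0.2 s.
2. the check glass is lifted clear of its holder by its two frosted faces (contact force between the fingers and frosted_face_a above 1 N and contact force between the fingers and frosted_face_b above 1 N and height (world z) of glass_center above 0.06 m and contact force between check_glass and holder below 0.1 N and contact force between check_glass and tester below 0.1 N), for 0.2 s.
At the end, for the whole second after the job is handed in: glass held at rest in the air by both frosted faces (over 1 N), clear of holder and tester; its centre within 7 mm of the beam sideways, 10 mm in height, 15 mm of the middle along the beam; upright and square to the beam within 0.14 rad; mark within 4 mm of the pointer, horizontally (x of glass_center in the frame of beam_center between -0.007 and 0.007 m and y of glass_center in the frame of beam_center between -0.015 and 0.015 m and z of glass_center in the frame of beam_center between -0.01 and 0.01 m and angle between the y axis of glass_center and the y axis of beam_center, either way round below 0.14 rad and angle between glass_center's own z axis and vertical below 0.14 rad and linear speed of check_glass below 0.02 m/s and contact force between the fingers and frosted_face_a above 1 N and contact force between the fingers and frosted_face_b above 1 N and contact force between check_glass and holder below 0.1 N and contact force between check_glass and tester below 0.1 N and horizontal distance between slide_mark and pointer_tip below 0.004 m); the arm keeps its last pose, push and grip.
It fails at once if the fingers touch the clear glass of the check glass (contact force between the fingers and clear_glass above 0.5 N).
It fails at once if the check glass is knocked over (angle between glass_center's own z axis and vertical above 0.8 rad).
It fails at once if the spice jar is moved from its place (by over 30 mm) (distance of spice_jar from where it was at the start of the episode above 0.03 m).
It fails at once if the pepper mill is moved from its place (by over 30 mm) (distance of pepper_mill from where it was at the start of the episode above 0.03 m).
It fails at once if the sauce dish is moved from its place (by over 30 mm) (distance of sauce_dish from where it was at the start of the episode above 0.03 m).
It also fails if it takes over 54 s, if anything falls off the work surface, if the arm or the gripper's body presses on something with over 40 N, if the wrist force passes 120 N, or if a joint passes its speed limit or range.

## Working session

There is one attempt and no reset: what is moved stays moved. The work goes in short steps, Python scripts to look and compute and a tool call to move; the robot and the scene stay as the last step left them, time stands still between calls to the robot, and variables do not carry over. Pictures are saved under pics/ and viewed, at most 10 in all, crops included, and the job is handed in when it is done.

Besides the shell and the picture viewer there is one more tool, called after "Request:" as name([rows], argument=value, ...), one row to a line, values as JSON. play_rows: Moves the arm, as the interface text tells. Shift numbers are shares of 0.05 m and turn numbers shares of 8 degrees, none past 1 either way. Its arguments: {"type":"object","properties":{"series":{"type":"array"},"force":{"type":"number"}},"required":["series"]}

```bash
mkdir -p pics; ls
cat > h.py <<'E'
import numpy as np, cv2, pickle
from station import ctrl, imaging
from scipy.spatial.transform import Rotation as R
def snap(name, f):
    o=ctrl.get_obs(); d=imaging.get_image(name); cv2.imwrite(f'pics/{f}.png',d['color'])
    K=np.array([[d['fx'],0,d['cx']],[0,d['fy'],d['cy']],[0,0,1.]])
    if 'extrinsics' in d and d['extrinsics'] is not None: E=np.array(d['extrinsics'])
    else:
        T=np.eye(4);T[:3,:3]=R.from_rotvec(o['tool_rot']).as_matrix();T[:3,3]=o['tool_pos']
        E=np.linalg.inv(T@np.array(d['hand_eye']))
    pickle.dump((K,E),open(f'pics/{f}.pkl','wb')); return d['color']
def cam(f): return pickle.load(open(f'pics/{f}.pkl','rb'))
def ray(f,p):
    K,E=cam(f); d=E[:3,:3].T@np.linalg.solve(K,[*p,1.]); return -E[:3,:3].T@E[:3,3], d/np.linalg.norm(d)
def atz(f,p,z):
    c,d=ray(f,p); return c+d*(z-c[2])/d[2]
def tri(*fp):
    A=0;b=0;rs=[ray(f,p) for f,p in fp]
    for c,d in rs:
        P=np.eye(3)-np.outer(d,d);A=A+P;b=b+P@c
    x=np.linalg.solve(A,b); return x,[float(np.linalg.norm((np.eye(3)-np.outer(d,d))@(x-c))) for c,d in rs]
def proj(f,X):
    K,E=cam(f); p=np.atleast_2d(X)@E[:3,:3].T+E[:3,3]; p=p@K.T; return p[:,:2]/p[:,2:]
E
python3 - <<'E'
from h import *
np.set_printoptions(precision=4,suppress=True)
for n in ['scene','side','wrist']:
    snap(n,n+'0'); K,E=cam(n+'0'); print(n,K[0,0],ray(n+'0',(320,200)))
o=ctrl.get_obs();print(o)
E
```

```text
pics
scene 405.2387811451914 (array([1.4464, 0.3206, 0.9007]), array([-0.7186, -0.2017, -0.6656]))
side 368.827305785343 (array([ 0.4585, -0.6818,  0.688 ]), array([ 0.1249,  0.7682, -0.6279]))
wrist 331.5506159986596 (array([ 0.2575, -0.5762,  0.3725]), array([-0.3043, -0.0811, -0.9491]))
{'t': 0.15, 'q': array([-1.398 ,  0.0532,  1.6139, -0.    ,  1.476 , -0.119 ]), 'dq': array([ 0.0007, -0.0003, -0.0041,  0.0006,  0.0003,  0.0014]), 'effort': array([  0.0001, -39.4242, -37.0722,  -0.0002,   0.0047,   0.    ]), 'tool_pos': array([ 0.1797, -0.5981,  0.2304]), 'tool_rot': array([-3.1066, -0.4565,  0.0001]), 'contact_force': array([-0.0262,  0.8095,  0.0269]), 'wrist_torque': array([-0.0201, -0.0028, -0.0263]), 'grip_force': 0.0, 'opening': 0.0855074572454458}
```

View pics/scene0.png

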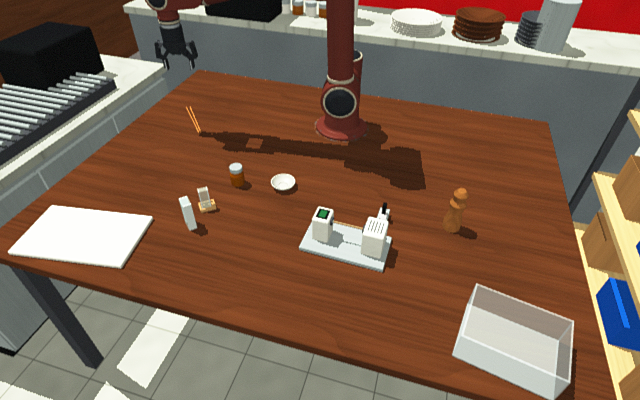

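View pics/side0.png

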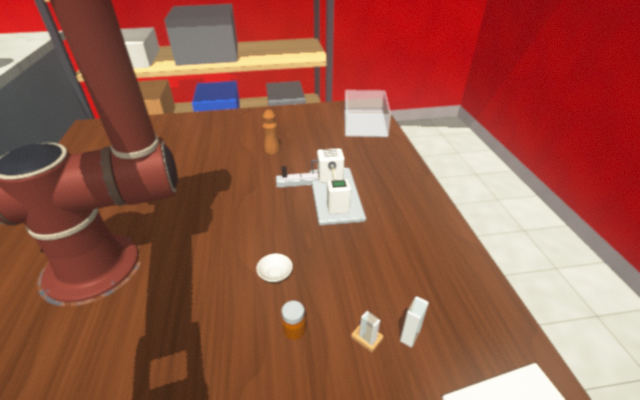

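The scene view shows the glass in its wooden holder at scene (206,198) / side (369,328). A taller look-alike stands free at scene (187,213) / side (414,322). The one in the holder is the smaller and fits the description. The tester's knob is at scene (384,210) / side (284,174).

Run:
```python
from h import *
np.set_printoptions(precision=4,suppress=True)
for n,a,b in [('glass',(204,198),(369,328)),('decoy',(187,213),(414,322)),('knob',(384,210),(284,174)),('jarcap',(236,168),(293,310)),('dish',(283,182),(274,267)),('mill',(455,210),(270,132))]:
    print(n,*tri(('scene0',a),('side0',b)))
a=cv2.imread('pics/scene0.png')[180:245,160:240];b=cv2.imread('pics/side0.png')[290:355,340:440]
cv2.imwrite('pics/crop1.png',np.hstack([cv2.resize(a,None,fx=5,fy=5,interpolation=2),cv2.resize(b,(395,325),interpolation=2)]))
print(imaging.get_image('wrist')['hand_eye'])
```

```text
glass [ 0.6176 -0.2967  0.0383] [0.00031447460100651173, 0.00031447460100664216]
decoy [ 0.7048 -0.3042  0.0493] [0.0004658053487553804, 0.0004658053487555625]
knob [0.4985 0.2627 0.0355] [0.0010748818243325328, 0.0010748818243324235]
jarcap [ 0.4738 -0.2502  0.0646] [0.0006137643358643959, 0.0006137643358643678]
dish [ 0.4435 -0.0942  0.0189] [3.758057664388117e-05, 3.758057664374935e-05]
mill [0.4713 0.4711 0.0709] [0.00022952908739990358, 0.00022952908739989867]
[[ 0.0011 -0.9474 -0.3202  0.0808]
 [ 1.      0.0008  0.0009  0.0012]
 [-0.0006 -0.3202  0.9474 -0.1424]
 [ 0.      0.      0.      1.    ]]
```

View pics/crop1.png

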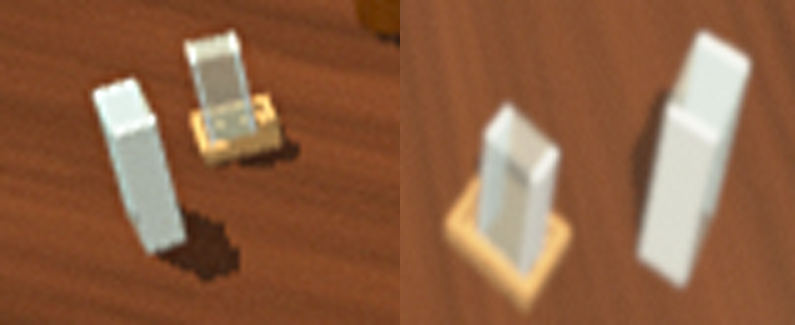

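The crop confirms it: the small clear block with frosted ends stands in the wooden holder, and the taller white block beside it, outside the holder, is the look-alike. Next I'll move the wrist camera over the glass.

Request:
play_rows([
  [1, [0.98, -0.33, 0.06], [0, 0, 0]],
  [1, [0.98, -0.33, 0.06], [0, 0, 0]],
  [1, [0.98, -0.33, 0.06], [0, 0, 0]],
  [1, [0.98, -0.33, 0.06], [0, 0, 0]],
  [1, [0.98, -0.33, 0.06], [0, 0, 0]],
  [1, [0.98, -0.33, 0.06], [0, 0, 0]],
  [1, [0.98, -0.33, 0.06], [0, 0, 0]],
  [1, [0.98, -0.33, 0.06], [0, 0, 0]],
])

```text
t: 1.2
tool_pos: [0.5184, -0.3581, 0.207]
tool_rot: [-3.108, -0.457, 0.0]
contact_force: [0.3, -0.5, 0.5]
opening: 0.0855
grip_force: 0.0
```

Request:
play_rows([
  [1, [0.98, -0.33, 0.06], [0, 0, 0]],
  [1, [0.98, -0.33, 0.06], [0, 0, 0]],
  [1, [0, 0, 0], [0, 0, 0]],
  [1, [0, 0, 0], [0, 0, 0]],
])

```text
t: 1.7
tool_pos: [0.6014, -0.2995, 0.2009]
tool_rot: [-3.108, -0.457, 0.002]
contact_force: [0.3, 0.1, 0.4]
opening: 0.0855
grip_force: 0.0
```

Run:
```python
from h import *
snap('wrist','w1'); snap('side','side1')
o=ctrl.get_obs();print(o['tool_pos'],o['tool_rot'],o['q'],o['t'])
print(proj('w1',[0.6176,-.2967,.04]))
cv2.imwrite('pics/w1v.png',cv2.imread('pics/w1.png'))
```

```text
[ 0.60089097 -0.30031315  0.20125912] [ 3.10841849e+00  4.54858713e-01 -5.46487917e-04] [-5.74035690e-01  1.79679215e-01  1.52588115e+00 -2.84742423e-04
  1.43624765e+00  7.06198872e-01] 1.8
[[323.66714625 162.85671868]]
```

View pics/w1.png

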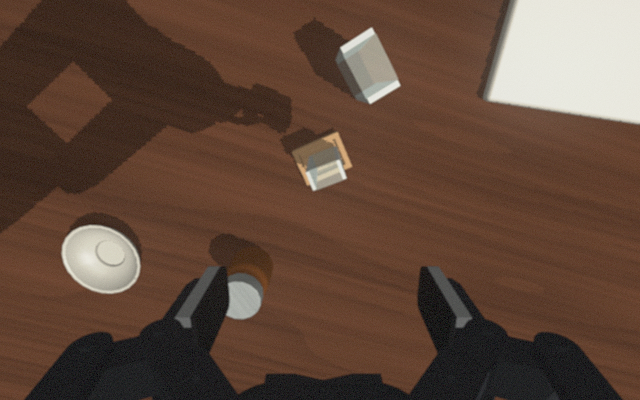

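The wrist view shows the glass top at about (326,176) in the holder at (322,160). The look-alike is at (368,66), the jar cap at (243,297) and the dish at (101,258). I'll enlarge the glass.

Run:
```python
from h import *
a=cv2.imread('pics/w1.png')[120:204,272:372]
cv2.imwrite('pics/crop2.png',cv2.resize(a,None,fx=7,fy=7,interpolation=2))
```

```text
(no output)
```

View pics/crop2.png

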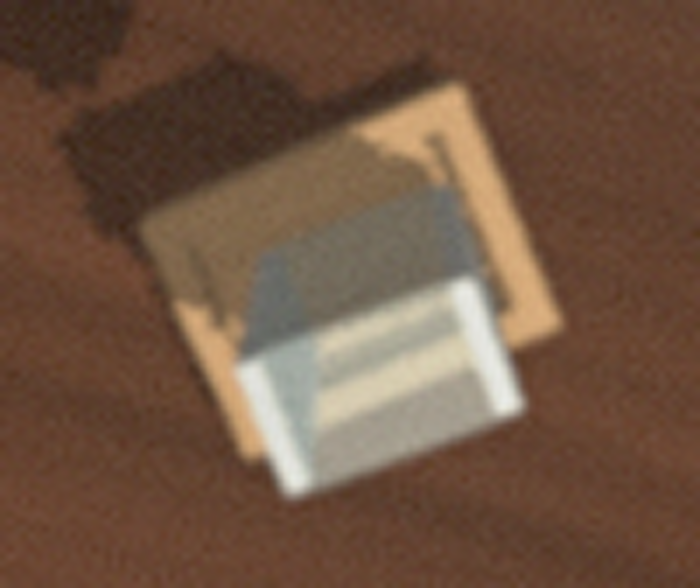

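The crop shows the glass top corners at (238,362), (480,277), (525,408) and (290,497), with white frosted ends left and right. Holder corners are at (143,215), (462,85) and (562,325).

Run:
```python
from h import *
np.set_printoptions(precision=4,suppress=True)
c=lambda p:(p[0]/7+272-.43,p[1]/7+120-.43)
G=[(238,362),(480,277),(525,408),(290,497)]; H=[(143,215),(462,85),(562,325),(245,460)]
g=np.array([atz('w1',c(p),.075) for p in G]); h=np.array([atz('w1',c(p),.012) for p in H])
for q in (g,h):
    print(q.mean(0),[np.linalg.norm(q[i]-q[i-1]) for i in range(4)]); v=q[1]-q[0]+q[2]-q[3]; print('xdir',np.degrees(np.arctan2(v[1],v[0])))
X=R.from_rotvec(ctrl.get_obs()['tool_rot']).as_matrix(); print(X)
print(proj('side1',[g.mean(0),h.mean(0)]),proj('side1',g))
# knob centre seen earlier
```

```text
[ 0.6157 -0.2995  0.075 ] [np.float64(0.017714789957795567), np.float64(0.030222148172339546), np.float64(0.016753330330271304), np.float64(0.030188647769707543)]
xdir -52.61514331819675
[ 0.6155 -0.2956  0.012 ] [np.float64(0.03901287878241265), np.float64(0.04895442050207306), np.float64(0.03750532121401837), np.float64(0.05066863002182978)]
xdir -50.33475013425317
[[ 0.9581  0.2865 -0.0003]
 [ 0.2865 -0.9581 -0.0001]
 [-0.0004  0.     -1.    ]]
[[369.8453 318.4807]
 [366.6186 334.8777]] [[366.4274 310.8621]
 [379.0583 320.549 ]
 [373.5432 326.2165]
 [360.5772 316.5994]]
```

Request:
play_rows([
  [1, [0.3, -1, -0.2], [0, 0, 0.5]],
  [1, [0.3, -1, -0.2], [0, 0, 0.5]],
  [1, [0.3, -1, -0.2], [0, 0, 0.5]],
  [1, [0.3, -1, -0.2], [0, 0, 0.5]],
])

```text
t: 2.3
tool_pos: [0.6227, -0.0923, 0.2421]
tool_rot: [3.141, 0.012, 0.001]
contact_force: [0.8, -0.9, 1.1]
opening: 0.0853
grip_force: 0.0
```

Glass: sizes 30x17.5, holder 50x38, both match the text. The glass centre is at (0.616,-0.299), and its top at z=0.075 is consistent with the side view. Its x axis points at about -52°. Next is the tester.

Request:
play_rows([
  [1, [-0.3, -0.95, 0], [0, 0, 0]],
  [1, [-0.3, -0.95, 0], [0, 0, 0]],
  [1, [-0.3, -0.95, 0], [0, 0, 0]],
  [1, [-0.3, -0.95, 0], [0, 0, 0]],
  [1, [-0.3, -0.95, 0], [0, 0, 0]],
  [1, [-0.3, -0.95, 0], [0, 0, 0]],
  [1, [-0.3, -0.95, 0], [0, 0, 0]],
  [1, [0, 0, 0], [0, 0, 0]],
])

```text
t: 3.3
tool_pos: [0.5132, 0.24, 0.2416]
tool_rot: [-3.141, -0.024, -0.001]
contact_force: [-0.1, -0.7, 0.2]
opening: 0.0852
grip_force: 0.0
```

Request:
play_rows([
  [1, [0, 0, 0], [0, 0, 0]],
  [1, [0, 0, 0], [0, 0, 0]],
])

```text
t: 3.55
tool_pos: [0.5147, 0.2371, 0.2413]
tool_rot: [3.141, 0.016, 0.0]
contact_force: [-0.3, 1.0, 0.2]
opening: 0.0856
grip_force: 0.0
```

Run:
```python
from h import *
a=snap('wrist','w2'); snap('side','side2')
o=ctrl.get_obs();print(o['tool_pos'],o['tool_rot'],o['q'],o['t'])
print(proj('w2',[0.4985,.2627,.036]))
```

```text
[0.51464984 0.23738229 0.24132529] [3.14145796e+00 1.63924133e-02 1.07967309e-04] [ 3.00926774e-01 -9.15600019e-02  1.73845138e+00 -1.08276321e-04
  1.49466231e+00  1.86129525e+00] 3.65
[[297.5009646  184.09830365]]
```

View pics/w2.png

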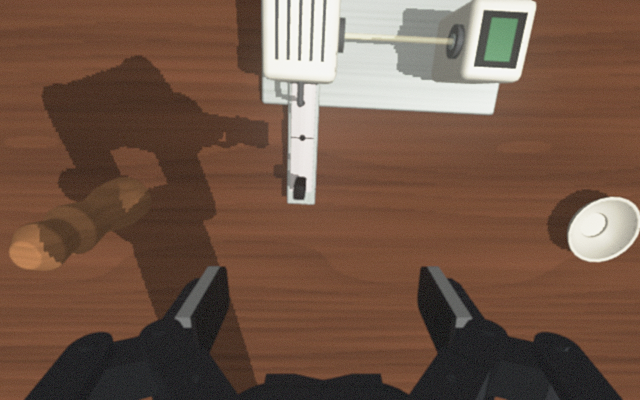

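The wrist view shows the tester: knob top at about (300,183), mark dot at (303,138), needle at about (301,100). The beam rod runs from (342,37) to (455,41), and the mill is at left, clear. I'll enlarge for accuracy.

Run:
```python
from h import *
a=cv2.imread('pics/w2.png')[70:210,260:350];b=cv2.imread('pics/side2.png')[140:230,270:370]
c=np.zeros((560,760,3),np.uint8)
c[:,:360]=cv2.resize(a,None,fx=4,fy=4,interpolation=2);c[:360,360:]=cv2.resize(b,None,fx=4,fy=4,interpolation=2)
cv2.imwrite('pics/crop3.png',c)
```

```text
(no output)
```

View pics/crop3.png

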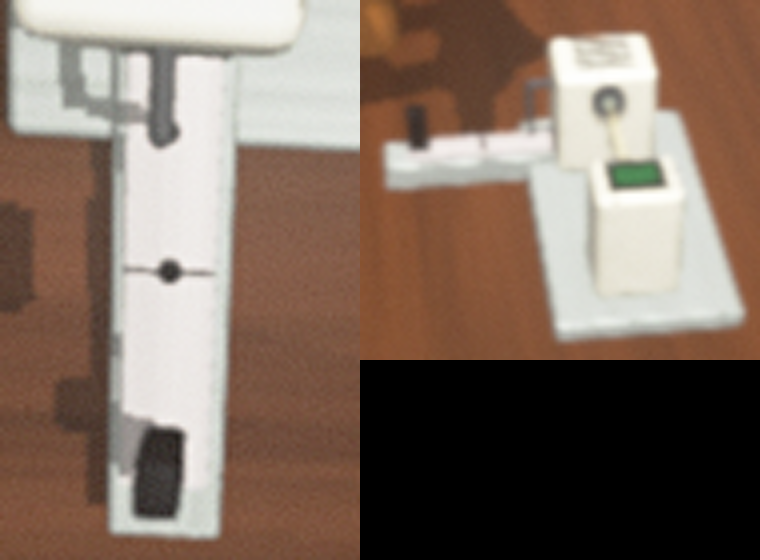

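Run:
```python
from h import *
np.set_printoptions(precision=4,suppress=True)
w=lambda p:(p[0]/4+260-.37,p[1]/4+70-.37); s=lambda p:((p[0]-360)/4+270-.37,p[1]/4+140-.37)
A='w2';B='side2'
print('mark',tri((A,w((169,271))),(B,s((484,141)))),atz(A,w((169,271)),.026),atz(B,s((484,141)),.026))
print('knobtop w',atz(A,w((158,497)),.064), 'near', atz(A,w((173,432)),.026),'side top',atz(B,s((416,107)),.064))
print('knob bottom side',atz(B,s((420,148)),.026))
print('needle bracket end w',atz(A,w((162,140)),.078),'side',atz(B,s((530,86)),.078))
print('tip w',atz(A,w((176,128)),.030),'side',atz(B,s((526,132)),.030))
l=atz(A,w((124,271)),.026);r=atz(A,w((214,273)),.026);print('line',l,r,np.degrees(np.arctan2(*(l-r)[:2])))
p=atz(A,(344,37.5),.08);q=atz(A,(455,41),.08);print('beam',p,q,np.linalg.norm(p-q))
print('guide edges',[atz(A,w(x),.022) for x in [(111,530),(220,535),(237,140),(112,140)]])
print('base front edge',[atz(A,x,.015) for x in [(263,101),(494,114)]])
```

```text
mark (array([0.5491, 0.2577, 0.029 ]), [0.0011991189337362065, 0.0011991189337363535]) [0.5475 0.2581 0.026 ] [0.5507 0.2614 0.026 ]
knobtop w [0.4961 0.2591 0.064 ] near [0.5032 0.2574 0.026 ] side top [0.4998 0.2605 0.064 ]
knob bottom side [0.5004 0.2603 0.026 ]
needle bracket end w [0.5833 0.2562 0.078 ] side [0.5866 0.2535 0.078 ]
tip w [0.5843 0.2557 0.03  ] side [0.584  0.2624 0.03  ]
line [0.5474 0.2701 0.026 ] [0.5471 0.2461 0.026 ] 0.6220440490444825
beam [0.6372 0.2192 0.08  ] [0.6356 0.1269 0.08  ] 0.09234286021085268
guide edges [array([0.4729, 0.2757, 0.022 ]), array([0.4717, 0.2443, 0.022 ]), array([0.5812, 0.2402, 0.022 ]), array([0.5808, 0.273 , 0.022 ])]
base front edge [array([0.5839, 0.2998, 0.015 ]), array([0.5733, 0.0515, 0.015 ])]
```

Tester: the yaw is about -1.8°, the mark is at (0.5475,0.258) and at the expected z of 0.026. The needle tip is at x≈0.584, so the travel is about 35 mm, and the knob is at (0.4975,0.259). Next I'll grasp the knob with the fingers across y.

Request:
play_rows([
  [1, [-0.34, -0.43, 0.5], [0, 0, 0.3]],
  [1, [0, 0, 0.8], [0, 0, 0]],
  [1, [0, 0, 0.8], [0, 0, 0]],
  [1, [0, 0, 0.8], [0, 0, 0]],
  [1, [0, 0, 0.8], [0, 0, 0]],
  [1, [0, 0, 0.3], [0, 0, 0]],
  [1, [0, 0, 0.14], [0, 0, 0]],
  [1, [0, 0, 0], [0, 0, 0]],
])

```text
t: 4.65
tool_pos: [0.4978, 0.26, 0.0354]
tool_rot: [-3.141, 0.047, -0.002]
contact_force: [-1.1, -0.5, 0.3]
opening: 0.0853
grip_force: 0.0
```

Request:
play_rows([
  [0.5, [0, 0, 0], [0, 0, 0]],
  [0.3, [0, 0, 0], [0, 0, 0]],
  [0, [0, 0, 0], [0, 0, 0]],
  [0, [0, 0, 0], [0, 0, 0]],
  [0, [0, 0, 0], [0, 0, 0]],
  [0, [0, 0, 0], [0, 0, 0]],
  [0, [0, 0, 0], [0, 0, 0]],
], force=20)

```text
t: 5.52
tool_pos: [0.4971, 0.2618, 0.0348]
tool_rot: [-3.137, 0.047, -0.002]
contact_force: [0.3, 7.5, -0.8]
opening: 0.0117
grip_force: 27.1
```

The knob is gripped (11.7 mm opening). I'll slide it 34 mm, let go and back off upwards.

Request:
play_rows([
  [0, [0.17, 0, 0], [0, 0, 0]],
  [0, [0.17, 0, 0], [0, 0, 0]],
  [0, [0.17, 0, 0], [0, 0, 0]],
  [0, [0.17, 0, 0], [0, 0, 0]],
  [0, [0, 0, 0], [0, 0, 0]],
  [0, [0, 0, 0], [0, 0, 0]],
  [0, [0, 0, 0], [0, 0, 0]],
])

```text
t: 6.4
tool_pos: [0.5317, 0.2605, 0.0348]
tool_rot: [-3.138, 0.047, -0.004]
contact_force: [1.7, 6.5, -1.6]
opening: 0.0112
grip_force: 26.9
```

Run:
```python
from h import *
a=snap('wrist','w3')[0:200,200:400]; b=snap('side','side3')[140:190,270:350]
o=ctrl.get_obs();print(o['tool_pos'],o['t'])
c=np.zeros((600,800,3),np.uint8)
c[:400,:400]=cv2.resize(a,None,fx=2,fy=2,interpolation=2);c[:300,320:]=cv2.resize(b,None,fx=6,fy=6,interpolation=2)
cv2.imwrite('pics/crop4.png',c)
```

```text
[0.53168566 0.26047244 0.0348106 ] 6.5
```

View pics/crop4.png

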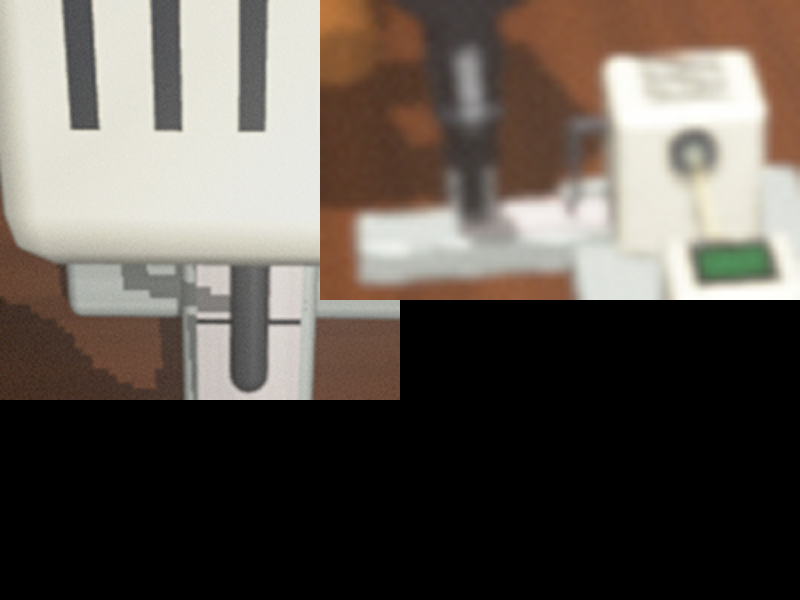

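The crop shows the mark line at wrist (300,160), half hidden behind the needle bracket, and in the side view the needle tip over the strip. I'll release, rise and look from a place where the camera's x matches the needle's.

Request:
play_rows([
  [1, [0, 0, 0], [0, 0, 0]],
  [1, [0, 0, 0], [0, 0, 0]],
  [1, [0, 0, 0], [0, 0, 0]],
  [1, [0, 0, -0.6], [0, 0, 0]],
  [1, [0, 0, -0.6], [0, 0, 0]],
  [1, [-0.56, 0.9, 0], [0, 0, 0]],
  [1, [0, 0.5, 0], [0, 0, 0]],
  [1, [0, 0, 0], [0, 0, 0]],
])

```text
t: 7.5
tool_pos: [0.5006, 0.1886, 0.0943]
tool_rot: [3.141, -0.05, 0.0]
contact_force: [0.5, 0.7, 0.4]
opening: 0.0854
grip_force: 0.0
```

Request:
play_rows([
  [1, [0, 0, 0], [0, 0, 0]],
  [1, [0, 0, 0], [0, 0, 0]],
])

```text
t: 7.75
tool_pos: [0.5011, 0.1905, 0.0944]
tool_rot: [-3.141, 0.045, -0.0]
contact_force: [-0.8, -0.4, 0.1]
opening: 0.0859
grip_force: 0.0
```

Run:
```python
from h import *
a=snap('wrist','w4'); o=ctrl.get_obs();print(o['tool_pos'],o['tool_rot'],o['t'])
p=proj('w4',[.584,.256,.03])[0];print(p)
x,y=max(0,int(p[0])-75),max(0,int(p[1])-55);print(x,y)
cv2.imwrite('pics/crop5.png',cv2.resize(a[y:y+110,x:x+150],None,fx=5,fy=5,interpolation=2))
```

```text
[0.50099679 0.19046429 0.09431232] [-3.14112292e+00  4.46825160e-02  4.03497117e-05] 7.8
[205.10779044  90.0984161 ]
130 35
```

View pics/crop5.png

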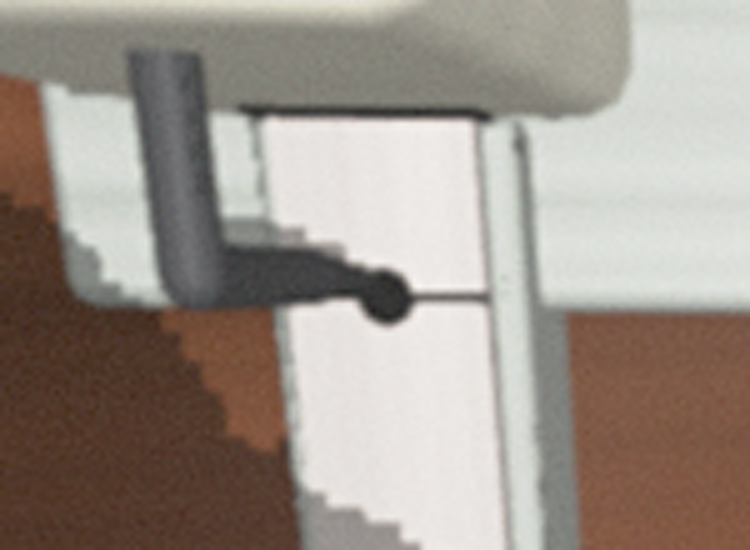

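The dot at (386,297) sits right at the needle tip, about (365,291), which is within about 1 mm after parallax. Step 1 looks good. I'll fit the tester pose from the features seen.

Run:
```python
from h import *
from scipy.optimize import least_squares
np.set_printoptions(precision=4,suppress=True)
w=lambda p:(p[0]/4+260-.37,p[1]/4+70-.37); s=lambda p:((p[0]-360)/4+270-.37,p[1]/4+140-.37); c5=lambda p:(p[0]/5+130-.4,p[1]/5+35-.4)
# (view, px, local xyz in tester; gy=guide centre y unknown)
F=[('w2',(343,37),(0,.045,.08),0),('w2',(457,41),(0,-.045,.08),0),('w2',(494,114),(-.065,-.125,.015),0),('w2',(263,101),(-.065,.125,.015),0),
('w2',w((111,533)),(-.17,.016,.022),1),('w2',w((220,537)),(-.17,-.016,.022),1),
('side2',s((609,101)),(0,.045,.08),0),('side2',s((559,333)),(-.065,-.125,.015),0),('side2',s((743,315)),(.065,-.125,.015),0),('side2',s((384,150)),(-.17,.016,.022),1),('side2',s((388,170)),(-.17,-.016,.022),1),
('w4',c5((75,295)),(-.065,.125,.015),0)]
def T(v,l,g):
    x,y,a,gy=v; l=np.array(l)+[0,gy*g,0]
    return np.array([x+np.cos(a)*l[0]-np.sin(a)*l[1],y+np.sin(a)*l[0]+np.cos(a)*l[1],l[2]])
def f(v): return np.concatenate([proj(n,T(v,l,g))[0]-p for n,p,l,g in F])
r=least_squares(f,[.64,.173,-.03,.08],loss='soft_l1',x_scale=[.01,.01,.01,.01]);print(r.x,np.degrees(r.x[2]))
for k,e in zip(F,r.fun.reshape(-1,2)):print(k[0],k[2],e)
print('mark now',atz('w4',c5((386,297)),.026))
```

```text
[ 0.6396  0.1721 -0.049   0.0794] -2.8086249476551766
w2 (0, 0.045, 0.08) [ 3.7419 -5.7165]
w2 (0, -0.045, 0.08) [-2.0862 -2.4286]
w2 (-0.065, -0.125, 0.015) [0.1586 4.5345]
w2 (-0.065, 0.125, 0.015) [-0.2161  3.0428]
w2 (-0.17, 0.016, 0.022) [-0.0579 -2.047 ]
w2 (-0.17, -0.016, 0.022) [ 0.4757 -1.4671]
side2 (0, 0.045, 0.08) [0.4376 0.593 ]
side2 (-0.065, -0.125, 0.015) [-2.591  -1.1334]
side2 (0.065, -0.125, 0.015) [-1.3122 -0.2772]
side2 (-0.17, 0.016, 0.022) [ 0.3964 -1.4723]
side2 (-0.17, -0.016, 0.022) [-0.3837 -0.505 ]
w4 (-0.065, 0.125, 0.015) [0.1314 3.7615]
mark now [0.5818 0.2566 0.026 ]
```

The mark is at (0.582,0.257), right at the measured tip. The tester's yaw is about -2.3°, and the beam centre is around (0.637,0.173), which I'll refine while hovering. Now to the glass.

Request:
play_rows([
  [1, [0, 0, -1], [0, 0, 0]],
  [1, [0, 0, -1], [0, 0, 0]],
  [1, [0.26, 0.97, 0], [0, 0, 0]],
  [1, [0.26, 0.97, 0], [0, 0, 0]],
  [1, [0.26, 0.97, 0], [0, 0, 0]],
  [1, [0.26, 0.97, 0], [0, 0, 0]],
  [1, [0.26, 0.97, 0], [0, 0, 0]],
  [1, [0.26, 0.97, 0], [0, 0, 0]],
])

```text
t: 8.8
tool_pos: [0.5709, -0.1045, 0.1943]
tool_rot: [-3.141, 0.045, -0.0]
contact_force: [0.0, 0.2, -0.1]
opening: 0.0852
grip_force: 0.0
```

Request:
play_rows([
  [1, [0.26, 0.97, 0], [0, 0, 0]],
  [1, [0.26, 0.97, 0], [0, 0, 0]],
  [1, [0.26, 0.97, 0], [0, 0, 0]],
  [1, [0.26, 0.97, 0], [0, 0, 0]],
  [1, [0, 0, 0], [0, 0, -0.98]],
  [1, [0, 0, 0], [0, 0, -0.98]],
  [1, [0, 0, 0], [0, 0, -0.98]],
  [1, [0, 0, 0], [0, 0, -0.98]],
])

```text
t: 9.8
tool_pos: [0.617, -0.2984, 0.1938]
tool_rot: [-3.034, -0.812, 0.0]
contact_force: [0.7, 0.4, -0.2]
opening: 0.0856
grip_force: 0.0
```

Request:
play_rows([
  [1, [0, 0, 0], [0, 0, -0.98]],
  [1, [0, 0, 0], [0, 0, 0]],
  [1, [0, 0, 0], [0, 0, 0]],
  [1, [0, 0, 0], [0, 0, 0]],
])

```text
t: 10.3
tool_pos: [0.6166, -0.2987, 0.1942]
tool_rot: [-2.975, -1.009, 0.0]
contact_force: [0.3, -0.4, 0.2]
opening: 0.0854
grip_force: 0.0
```

Run:
```python
from h import *
np.set_printoptions(precision=4,suppress=True)
a=snap('wrist','w5'); o=ctrl.get_obs();M=R.from_rotvec(o['tool_rot']).as_matrix()
print(o['tool_pos'],np.degrees(np.arctan2(M[1,0],M[0,0])),o['t'])
# bright frosted top stripes near predicted glass top
p=proj('w5',[.6157,-.299,.075])[0];print(p)
x,y=int(p[0])-35,int(p[1])-30; c=a[y:y+60,x:x+70]
m=((c.min(2)>165)*255).astype(np.uint8)
n,L,st,ce=cv2.connectedComponentsWithStats(m)
for i in range(1,n):
    if st[i,4]>6:
        q=np.array([x,y])+ce[i]; rc=cv2.minAreaRect(np.argwhere(L==i)[:,::-1].astype(np.float32))
        print(q,st[i],rc[1:],atz('w5',q,.075))
print('tool-frame delta to (.6157,-.299)',M.T@(np.array([.6157,-.299,.036])-o['tool_pos']))
```

```text
[ 0.6166 -0.2988  0.1943] 37.47656840473532 10.35
[321.6559 193.6724]
[321.4355 191.2419] [ 17  21  37  20 310] ((19.0, 36.0), 90.0) [ 0.6173 -0.2976  0.075 ]
tool-frame delta to (.6157,-.299) [-0.0008 -0.0004  0.1583]
```

The glass top is seen at (321.4,191.2) as a 36x19 px axis-aligned blob at (0.617,-0.298), so it's aligned with the tool within 1.5 mm. Descend and grip.

Request:
play_rows([
  [1, [0, 0, 0.9], [0, 0, 0]],
  [1, [0, 0, 0.9], [0, 0, 0]],
  [1, [0, 0, 0.7], [0, 0, 0]],
  [1, [0, 0, 0.4], [0, 0, 0]],
  [1, [0, 0, 0.26], [0, 0, 0]],
  [1, [0, 0, 0], [0, 0, 0]],
  [0.6, [0, 0, 0], [0, 0, 0]],
  [0.5, [0, 0, 0], [0, 0, 0]],
])

```text
t: 11.35
tool_pos: [0.6175, -0.2994, 0.0381]
tool_rot: [2.973, 1.01, 0.003]
contact_force: [0.0, 0.1, -0.7]
opening: 0.0514
grip_force: 0.0
```

Request:
play_rows([
  [0.45, [0, 0, 0], [0, 0, 0]],
  [0.4, [0, 0, 0], [0, 0, 0]],
  [0.35, [0, 0, 0], [0, 0, 0]],
  [0.2, [0, 0, 0], [0, 0, 0]],
  [0, [0, 0, 0], [0, 0, 0]],
  [0, [0, 0, 0], [0, 0, 0]],
  [0, [0, 0, 0], [0, 0, 0]],
], force=35)

```text
t: 12.22
tool_pos: [0.6167, -0.2989, 0.0366]
tool_rot: [2.974, 1.01, 0.0]
contact_force: [-0.4, 1.6, 2.1]
opening: 0.0296
grip_force: 34.8
```

The opening is 29.6 mm and the grip 35 N, so the glass is held by its ends. Lift and carry.

Request:
play_rows([
  [0, [0, 0, -0.3], [0, 0, 0]],
  [0, [0, 0, -0.7], [0, 0, 0]],
  [0, [0, 0, -0.9], [0, 0, 0]],
  [0, [0, 0, -0.9], [0, 0, 0]],
  [0, [0, 0, -0.5], [0, 0, 0]],
  [0, [0, 0, 0], [0, 0, 0]],
  [0, [0, 0, 0], [0, 0, 0]],
  [0, [0.3, -0.36, 0], [0, 0, 0]],
])

```text
t: 13.22
tool_pos: [0.6162, -0.2753, 0.1985]
tool_rot: [-2.973, -1.006, 0.004]
contact_force: [0.3, 0.6, -0.8]
opening: 0.0296
grip_force: 34.8
```

Request:
play_rows([
  [0, [0.6, -0.72, 0], [0, 0, 0]],
  [0, [0.6, -0.72, 0], [0, 0, 0]],
  [0, [0.6, -0.72, 0], [0, 0, 0]],
  [0, [0.6, -0.72, 0], [0, 0, 0]],
  [0, [0.6, -0.72, 0], [0, 0, 0]],
  [0, [0.6, -0.72, 0], [0, 0, 0]],
  [0, [0.6, -0.72, 0], [0, 0, 0]],
  [0, [0.6, -0.72, 0], [0, 0, 0]],
])

```text
t: 14.22
tool_pos: [0.6308, 0.1019, 0.1994]
tool_rot: [-2.973, -1.011, 0.004]
contact_force: [0.1, -1.2, -1.0]
opening: 0.0292
grip_force: 34.8
```

Request:
play_rows([
  [0, [0.6, -0.72, 0], [0, 0, 0]],
  [0, [0.36, -0.41, 0], [0, 0, -0.5]],
  [0, [0, 0, 0], [0, 0, -0.97]],
  [0, [0, 0, 0], [0, 0, -0.97]],
  [0, [0, 0, 0], [0, 0, -0.97]],
  [0, [0, 0, 0], [0, 0, -0.97]],
  [0, [0, 0, 0], [0, 0, -0.97]],
  [0, [0, 0, 0], [0, 0, -0.93]],
])

```text
t: 15.22
tool_pos: [0.6344, 0.1743, 0.1992]
tool_rot: [-2.257, -2.182, 0.004]
contact_force: [0.1, -0.5, -1.2]
opening: 0.0299
grip_force: 34.7
```

Request:
play_rows([
  [0, [0, 0, 0], [0, 0, 0]],
  [0, [0, 0, 0], [0, 0, 0]],
  [0, [0, 0, 0], [0, 0, 0]],
])

```text
t: 15.6
tool_pos: [0.6358, 0.1735, 0.2009]
tool_rot: [-2.265, -2.176, 0.001]
contact_force: [-0.3, 0.0, -0.4]
opening: 0.0296
grip_force: 34.7
```

Run:
```python
from h import *
np.set_printoptions(precision=4,suppress=True)
a=snap('wrist','w6');snap('side','side6');snap('scene','scene6'); o=ctrl.get_obs();M=R.from_rotvec(o['tool_rot']).as_matrix()
print(o['tool_pos'],np.degrees(np.arctan2(M[1,0],M[0,0])),o['t'],o['opening'],o['grip_force'],M)
print(proj('w6',[[.637,.217,.08],[.635,.127,.08],[.636,.173,.08]]))
```

```text
[0.6361 0.1732 0.2013] 87.72863311465713 15.75 0.029401932741868027 34.71169352531433 [[ 0.0396  0.9992 -0.    ]
 [ 0.9992 -0.0396  0.    ]
 [ 0.     -0.     -1.    ]]
[[323.8076 139.38  ]
 [325.428  243.0135]
 [324.6155 192.7605]]
```

View pics/w6.png

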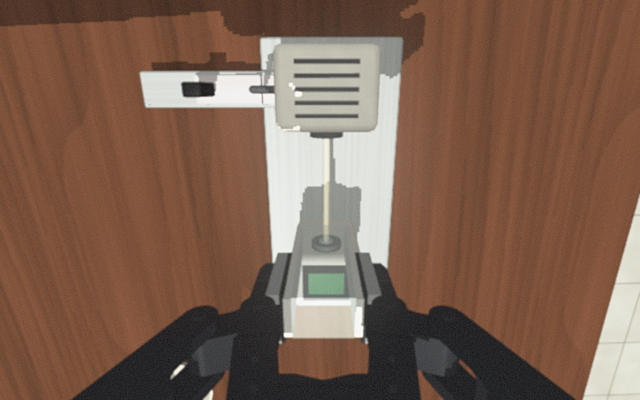

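The view shows the glass held squarely, with the beam rod from (328,136) to (326,243) in front of and beneath it. Base edges are left (261,38)–(271,240) and right (402,38)–(388,262). The mark is still by the needle at (262,89). I'll compute the correction.

Run:
```python
from h import *
np.set_printoptions(precision=4,suppress=True)
a=cv2.imread('pics/w6.png').astype(int)
# rod centre by row: yellowish (R-B) against grey base
P=[]
for r in range(142,232,3):
    row=a[r,310:345]; y=row[:,2]-row[:,0]; w_=np.clip(y-np.median(y)-8,0,None)
    if w_.sum()>10: P.append(((w_*np.arange(310,345)).sum()/w_.sum(),r))
P=np.array(P); k=np.polyfit(P[:,1],P[:,0],1); print(k,np.abs(np.polyval(k,P[:,1])-P[:,0]).max(),len(P))
b=[atz('w6',(np.polyval(k,r),r),.08) for r in (138,190.5,243)]; print('beam',*b,'yaw',np.degrees(np.arctan2(-(b[0]-b[2])[0],(b[0]-b[2])[1])))
for e in [((261,38),(271,240)),((402,38),(388,262))]:
    p,q=[atz('w6',x,.015) for x in e]; print('base',p,q,'yaw',np.degrees(np.arctan2(-(p-q)[0],(p-q)[1])))
# glass top in hand: predicted corners
o=ctrl.get_obs();M=R.from_rotvec(o['tool_rot']).as_matrix()
print('glass top corners',proj('w6',[o['tool_pos']+M@np.array([sx*.009,sy*.015,-.0384]) for sx in(1,-1) for sy in (-1,1)]))
```

```text
[ -0.0168 329.3554] 0.46009455097373575 30
beam [0.6396 0.218  0.08  ] [0.6373 0.1749 0.08  ] [0.6349 0.127  0.08  ] yaw -2.9688465618219517
base [0.584 0.3   0.015] [0.5752 0.1015 0.015 ] yaw -2.520357121747466
base [0.7102 0.2951 0.015 ] [0.7031 0.0696 0.015 ] yaw -1.8014005614733284
glass top corners [[285.5946 297.4073]
 [367.6619 297.491 ]
 [287.2533 337.5787]
 [365.5895 337.66  ]]
```

The beam centre is (0.637,0.173) at a yaw of about -2.5°. I'll shift by 1 mm, turn slightly and descend 125 mm.

Request:
play_rows([
  [0, [0, 0.03, 0.3], [0, 0, 0.04]],
  [0, [0, 0, 0.6], [0, 0, 0]],
  [0, [0, 0, 0.6], [0, 0, 0]],
  [0, [0, 0, 0.5], [0, 0, 0]],
  [0, [0, 0, 0.3], [0, 0, 0]],
  [0, [0, 0, 0.19], [0, 0, 0]],
  [0, [0, 0, 0], [0, 0, 0]],
  [0, [0, 0, 0], [0, 0, 0]],
])

```text
t: 16.75
tool_pos: [0.6384, 0.1733, 0.078]
tool_rot: [2.27, 2.17, 0.003]
contact_force: [-0.4, 0.4, -1.7]
opening: 0.0294
grip_force: 34.7
```

Request:
play_rows([
  [0, [0, 0, 0], [0, 0, 0]],
  [0, [0, 0, 0], [0, 0, 0]],
  [0, [0, 0, 0], [0, 0, 0]],
  [0, [0, 0, 0], [0, 0, 0]],
])

```text
t: 17.25
tool_pos: [0.6376, 0.1731, 0.0769]
tool_rot: [2.27, 2.171, 0.0]
contact_force: [-0.1, 0.8, -0.7]
opening: 0.0295
grip_force: 34.7
```

Run:
```python
from h import *
np.set_printoptions(precision=4,suppress=True)
a=snap('wrist','w7').astype(int); snap('side','side7'); o=ctrl.get_obs();M=R.from_rotvec(o['tool_rot']).as_matrix()
print(o['tool_pos'],np.degrees(np.arctan2(M[1,0],M[0,0])),o['t'],o['opening'],o['grip_force'],o['contact_force'],o['dq'])
print('pred beam',proj('w7',[[.6395,.215,.08],[.6383,.19,.08]]),'glass top',proj('w7',[o['tool_pos']+M@np.array([sx*.009,sy*.015,-.0384]) for sx in(1,-1) for sy in (-1,1)]))
for r in range(100,300,20):
    y=a[r,290:360,2]-a[r,290:360,0]; i=np.argmax(y); print(r,290+i,y[i],int(np.median(y)))
# frosted stripes: bright runs across the glass top rows
for r in (305,315,325,335):
    m=np.where(a[r,270:385].min(1)>190)[0]+270; print(r,m.min() if len(m) else None,m.max() if len(m) else None,len(m))
```

```text
[0.6376 0.1731 0.0768] 87.43590215866598 17.35 0.02967604181626644 34.713313579559326 [-0.2038  0.1421  0.3232] [-0.0013  0.001  -0.0013 -0.     -0.0008  0.0002]
pred beam [[325.4929 183.7194]
 [325.1234 236.2562]] glass top [[284.8472 296.1392]
 [366.6881 296.2082]
 [286.5229 336.2662]
 [364.6528 336.3264]]
100 321 19 15
120 307 16 13
140 315 6 1
160 303 17 14
180 340 6 2
200 320 32 3
220 328 29 3
240 321 25 2
260 325 25 2
280 326 27 2
305 291 354 64
315 292 361 70
325 292 360 69
335 284 362 39
```

The beam lies at column ~325, the glass centre is also ~325, and the TCP is at (0.6376,0.1731,0.0768), which puts the glass centre at z≈0.080. Contact forces are about zero and the arm is at rest. Handing in.

```bash
python3 -c "
from station import ctrl
print(ctrl.finish_job())"
```

```text
the job is handed in; nothing more can be done
None
```

The job is handed in, but no verdict came back: by my measurements the slide mark sits under the pointer within about 1 mm, and the check glass is held by its frosted ends, upright and centred in the beam.

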